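# Fit the retaining ring that holds a sprung pulley on its pump shaft

## Robot

A 6-joint arm with a two-finger parallel gripper is mounted at the origin on the work surface. World frame = base frame: x ahead of the robot, y to its left, z up, the work surface at z = 0. Lengths are in m, angles in rad, forces in N, time in s.
With the tool pointing down it reaches from about 0.325 to 0.9 m from the base axis. Payload 6.1 kg.
Tool frame: the origin (TCP) lies between the finger pads; the fingertips stand 8 mm ahead of it and the grasp point (between the pads) lies 11 mm behind it; y points along the fingers, x is the direction in which the jaws open and shut, and the axes are right-handed (so a half turn about y gives the same grasp; the last joint's range is limited). The gripper opens to 85 mm and grips with 20 to 120 N. Pads are 22 mm wide; open, the fingers measure 114 mm over their backs; the gripper's body (76 mm by 85 mm) begins 54 mm behind the grasp point. The pads swing forward as they close: fully open they stand 13 mm farther back than shut.
Start: joints at [-1.244, 0.22, 1.526, -0, 1.395, -0.126], TCP at [0.273, -0.562, 0.239] pointing down, gripper open.
Joint ranges: [-2.98, 2.98], [-0.91, 2.08], [0.09, 2.57], [-1.24, 4.39], [0.2, 2.65], [-2.68, 2.68]. Speed limits (rad/s): [2.57, 2.57, 3.01, 3.14, 3.14, 3.14].

## Interface

Orientations are given as a 3x3 rotation matrix whose columns are the frame's x, y, z axes.
In Python, from rig import bot, ik, readout, viewer gives the robot as it stands. Calls block until the motion is done:
- bot.move_to(position, orientation): joint-space move of the TCP to a pose.
- bot.servo_line(position, frame=None, velocity=0.15, contact_N=None): straight line of the TCP; frame=None keeps the orientation; velocity is the mean speed in m/s. With contact_N (N) it stops when the force on the tool has changed by that much, and returns True; else False.
- bot.goto_joints(angles): joint-space move.
- bot.grip(opening): opening from 0.0 (shut) to 1.0 (fully open); the grip force is fixed at half the most; returns when the fingers have stopped.
- bot.wait(seconds).
- ik(position, orientation): joint angles nearest the present ones, or None.
- readout.get_obs(): the state.
- viewer.camera(name): name is "side" or "top"; returns a dict with "img" (384x512x3 uint8, red, green, blue), "depth" (384x512 float32, m along the optical axis (not along the pixel's ray), 0 where there is no reading), "K" (3x3 intrinsics, pixels), "R" (3x3) and "t" (3): a world point X has camera coordinates R X + t. Camera axes: x right, y down, z forward; pixel columns grow to the right and rows downward; lengths in m; the calibration is good to about 2 mm. A picture is of the moment at which its call begins.
A pose or a line that the arm cannot do raises bot.Unreachable and nothing moves.
- bot.job_done(): hands the job in, once; it reports no verdict.
The state is a dict: "time_s": time; "joints": joint angles; "joint_vel": joint speeds; "tau": joint torques, N m; "position": TCP position; "tool_rot": TCP orientation; "wrist_force": force on the tool from outside, world axes, zero at the start; "moment": the same for the moment, N m; "grip_width": opening from 0.0 (shut) to 1.0 (fully open).
Only numpy, scipy, OpenCV 4.12 (cv2) and the standard library are available. Lean on these libraries where they do the work, as an engineer would, in place of code of your own. Each camera call takes 0.05 s, during which the arm holds its last target. There are 200 camera calls.

## Task

Fit the retaining ring that waits on the loading stand into the groove of the pump shaft: squeeze the pliers to spread it, carry it over the shaft, press it gently down on the sprung pulley without bottoming the spring until the groove is free, and let the ring close fully into the groove so that it holds the pulley down. Then hang the pliers back in the stand, leaving the other things on the bench alone.

Things in the scene. Friction and masses are not known exactly. Their poses are not given: they have to be found in the camera images.
- pliers: Steel retaining-ring pliers, about 0.22 kg, hanging upright, handles up, by a cross bar (100 mm long in y, 8 x 8 mm) in the stand's two notches. Origin: middle of the bar, between the hinge pins; z up, y along the bar. Two fixed pressing feet hang below the bar at y = +-23.5 mm, soles 59 mm below the origin; the jaws are cranked back to x = -31 mm. The shaft goes right below the origin.
- handles (a point): Point on the pliers' axis 48 mm above the origin; grip here. A black handle (18 mm wide in x, 6 mm thick, 21 to 69 mm above the origin) on each side in y. At rest they splay: outer faces about 52 mm apart here, 64 mm at the tops. Pinched along y they meet a hard stop when parallel, 26 mm apart. With the ring on that takes about 15 N per handle; grip with 25 N or more to hold firmly.
- jaw_tips (a point): Point midway between the jaw tips, 31 mm behind (-x) and 61 mm below the pliers' origin. Tips are 14 mm wide in x and end 8 mm lower. Each has an outward slot, 5.6 mm high, for a lug of the ring. The tips spread as the handles close and spring back with them.
- jaw_left (a joint): Swing of the jaws (rad; both are geared together): 0 at rest, the tips inside the ring's gap and about 2 mm clear of the lugs on each side; 0.275 at the stop. Below 0.035 the tips are free of a closed ring: let the handles out that far before lifting away, still lightly held; once lifted 12 mm the tips are above the ring and can be squeezed again.
- stand: Grey loading stand, fixed, base 105 x 108 mm. Origin: at bench level under the hung cross bar; x and y as of the hung pliers. The ring lies on a pad 34 mm above the bench, its centre at x = +5.5 mm, y = 0, around a boss 22 mm across and 3 mm high.
- notches (a point): Where the middle of the pliers' cross bar hangs, 98 mm above the bench. Two posts 88 mm apart in y have notches 11.5 mm wide in x, their floor 93 mm and their flared mouths (about 25 mm wide) 114 mm above the bench.
- ring: Dark oiled steel retaining ring: a C of flat steel 4 mm thick, closed 32 mm inside, 44 mm outside, two long lugs beside its gap, about 0.06 kg. Origin: centre of the C, underside; z up; gap and lugs to -x, ending 46 mm from the origin. It hinges at its back, sprung shut. The frame is that of the +y half and turns up to 0.2 rad as the ring spreads.
- ring_half (a joint): Opening of the ring (rad): 0 closed, on the stand and when home in the groove; about 0.4 at the pliers' stop; 0.2 to 0.3 if it clamps the shaft outside the groove. At the stop it passes the shaft with 1 mm all round if the pliers' origin is right above the shaft's axis (any yaw); its underside is then 63 mm below that origin.
- pump: Pump, fixed: aluminium casing 130 x 130 x 36 mm with a round boss on top. Origin: at bench level on the axis of its upright oiled shaft, 36 mm in diameter, top tapering to 26 mm over the last 8 mm. How far the shaft stands out differs each time and is not reported: its top is 105 to 129 mm above the bench. Its one groove (31.4 mm across, 7 mm wide) lies 25 to 32 mm below that top.
- pump_boss (a point): Shaft axis at the top of the casing's boss, 45 mm above the bench.
- pulley (a joint): How far the pulley (rim 82 mm, hub 44 mm across, round the shaft) is down on its wave spring (m). At 0 its hub top is 27.5 mm below the shaft's top and covers the groove's lower 4.5 mm; the ring fits in once it has pushed the hub down 1.5 to 4.5 mm. Spring: 4 N to start, 1.5 N per mm more (11 N at 4.5 mm); as good as bottomed beyond 8 mm (16 N). Ring home: stays 1 to 2 mm down.
- oil_filter: Black oil filter canister, 76 mm in diameter, 110 mm tall, bystander. Origin: centre of its underside.
- screwdriver: Screwdriver lying on the bench, bystander. Origin: about its middle, at bench level.
- bearing: Steel bearing ring, 52 mm in diameter, 15 mm high, lying flat, bystander. Origin: centre of its underside.
- wrench: Steel wrench lying on the bench, bystander. Origin: about its middle, at bench level.
- socket: Steel socket, 28 mm in diameter, 35 mm tall, bystander. Origin: centre of its underside.
- hammer: Hammer lying on the bench, bystander. Origin: about its middle, at bench level.
- spare_piston: Aluminium piston, 64 mm in diameter, 50 mm tall, bystander. Origin: centre of its underside.
Things that resemble listed ones, but are neither listed nor needed, are in the scene too. What is shaped like the pump but brown is not meant.

How it is judged:
On the way, in this order (a step that is already met when the one before it is completed fails the run):
1. the ring is lifted off the stand, spread on the pliers (value of joint ring_half above 0.2 rad and distance of ring from where it was at the start of the episode above 0.04 m), for 0.2 s.
2. the spread ring presses the pulley down on the shaft (value of joint pulley above 0.001 m and value of joint ring_half above 0.1 rad and horizontal distance between ring and pump below 0.012 m), for 0.1 s.
3. the ring has closed in the groove and holds the pulley down (value of joint pulley above 0.0006 m and value of joint ring_half below 0.07 rad and horizontal distance between ring and pump below 0.004 m), for 0.2 s.
At the end, for the whole second after the job is handed in: Ring closed (under 0.07 rad) in the groove, centre within 4 mm of the shaft axis, level within 0.08 rad, underside 68-104 mm up, holding the pulley 0.6-3 mm down. Pliers hang in the stand's notches: within 12 mm sideways, 5 mm in height, upright within 0.17 rad. All at rest (all of step 3 and value of joint pulley below 0.003 m and angle between ring's own z axis and vertical below 0.08 rad and z of ring in the frame of pump between 0.068 and 0.104 m and horizontal distance between pliers and stand below 0.012 m and z of pliers in the frame of stand between 0.093 and 0.103 m and angle between pliers's own z axis and vertical below 0.17 rad and linear speed of each of pliers, ring below 0.03 m/s); the robot touches nothing.
It fails at once if the pulley is pushed down more than 8 mm (the wave spring is bottomed) (value of joint pulley above 0.008 m).
It fails at once if a bystander is moved by more than 30 mm (distance of any of oil_filter, screwdriver, bearing, wrench, socket, hammer, spare_piston from where it was at the start of the episode above 0.03 m).
It also fails if it takes over 66 s, if anything falls off the work surface, if the arm or the gripper's body presses on something with over 40 N, if the wrist force passes 120 N, or if a joint passes its speed limit or range.

## Working session

There is one attempt and no reset: what is moved stays moved. The work goes in short steps, each a Python script; the robot and the scene stay as the last script left them, time stands still between calls to the robot, and variables do not carry over. Pictures are saved under pics/ and viewed, about 8 in all and at most 12, crops included, and the job is handed in when it is done.

```bash
ls; mkdir -p pics; python3 - <<'E'
from rig import bot,ik,readout,viewer
import cv2,numpy as np
for n in("side","top"):
    c=viewer.camera(n); cv2.imwrite(f"pics/{n}0.png",c["img"][:,:,::-1]); np.savez(f"pics/{n}0.npz",**c)
    print(n,c["K"].tolist(),(-c["R"].T@c["t"]).round(3),c["R"].round(3).tolist())
print(readout.get_obs())
E
```

```text
pics
side [[348.4315379446448, 0.0, 250.92326591297737], [0.0, 348.4315379446448, 198.6603897506418], [0.0, 0.0, 1.0]] [ 0.024 -0.543  0.571] [[0.767, -0.641, 0.012], [-0.326, -0.406, -0.854], [0.552, 0.651, -0.52]]
top [[425.3075752383042, 0.0, 248.48285822795015], [0.0, 425.3075752383042, 194.8141117083265], [0.0, 0.0, 1.0]] [0.289 0.019 1.227] [[0.0, -1.0, 0.016], [-0.987, -0.003, -0.163], [0.163, -0.015, -0.987]]
{'time_s': 0.1, 'joints': array([-1.24410762e+00,  2.21147450e-01,  1.52749081e+00, -3.64197968e-06,
        1.39475662e+00, -1.26109384e-01]), 'joint_vel': array([ 0.00020412, -0.00102847, -0.00302546,  0.00075732,  0.0002833 ,
       -0.00047856]), 'tau': array([ 7.12404908e-04, -4.98241532e+01, -3.90549195e+01, -1.92684333e-04,
        5.63305148e-03, -4.96321695e-05]), 'position': array([ 0.27324096, -0.56150079,  0.23831166]), 'tool_rot': array([[ 4.37483418e-01, -5.81744782e-04,  8.99226290e-01],
       [-8.99224700e-01,  1.70575247e-03,  4.37483748e-01],
       [-1.78836136e-03, -9.99998376e-01,  2.23119146e-04]]), 'wrist_force': array([-0.07510765,  0.36002492,  0.69623491]), 'moment': array([-0.01871289,  0.02947645, -0.04883425]), 'grip_width': 0.9992445305160738}
```

```bash
sleep 8; python3 -c "
import cv2,numpy as np
a=cv2.imread('pics/side0.png');b=cv2.imread('pics/top0.png')
cv2.imwrite('pics/both0.png',np.vstack([cv2.resize(a,(400,300)),cv2.resize(b,(400,300))]))"
```

```text
(no output)
```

View pics/side0.png

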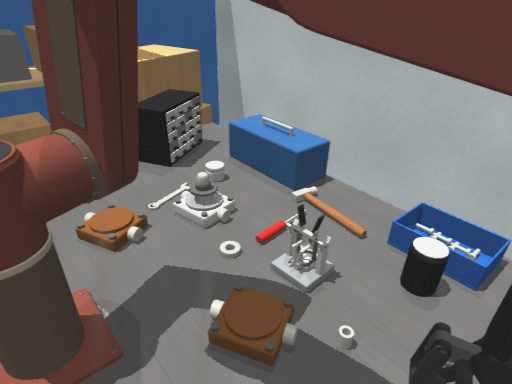

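View pics/top0.png

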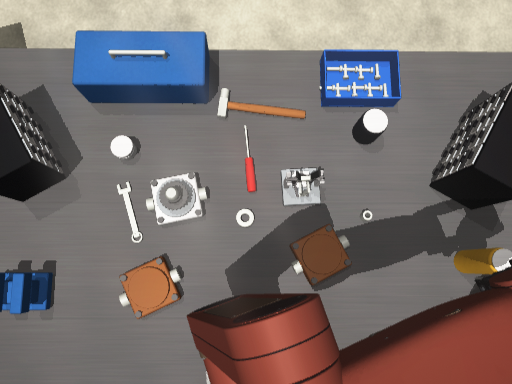

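```bash
python3 - <<'E'
import cv2,numpy as np
a=cv2.imread('pics/side0.png');b=cv2.imread('pics/top0.png')
def crop(im,x,y,w,h): return cv2.resize(im[y:y+h,x:x+w],(400,300),interpolation=cv2.INTER_CUBIC)
cv2.imwrite('pics/crop1.png',np.vstack([np.hstack([crop(a,258,200,88,66+22)if 0 else crop(a,250,200,120,90),crop(b,270,155,64,48+12-12)]),np.hstack([crop(a,160,160,90,68),crop(b,136,165,80,60)])]))
import textwrap
open('h.py','w').write('''
import numpy as np,cv2
def load(n,i=0): return dict(np.load(f"pics/{n}{i}.npz"))
def cloud(c):
    h,w=c["depth"].shape; u,v=np.meshgrid(np.arange(w),np.arange(h)); d=c["depth"].astype(float)
    P=np.stack([(u-c["K"][0,2])/c["K"][0,0]*d,(v-c["K"][1,2])/c["K"][1,1]*d,d],-1)
    X=(P-c["t"])@c["R"]; X[d<=0]=np.nan; return X
def ray(c,uv,z):
    o=-c["R"].T@c["t"]; d=c["R"].T@np.linalg.inv(c["K"])@np.array([*uv,1.]); return o+d*(z-o[2])/d[2]
def tri(c1,p1,c2,p2):
    A=[];b=[]
    for c,p in((c1,p1),(c2,p2)):
        o=-c["R"].T@c["t"]; d=c["R"].T@np.linalg.inv(c["K"])@np.array([*p,1.]); d/=np.linalg.norm(d)
        M=np.eye(3)-np.outer(d,d); A.append(M); b.append(M@o)
    A=np.vstack(A);b=np.hstack(b); x=np.linalg.lstsq(A,b,rcond=None)[0]; return x,np.linalg.norm(A@x-b)
''')
from h import *
for n,boxes in(("top",[(270,155,340,215),(136,165,216,235)]),("side",[(250,195,340,295),(165,160,240,225)])):
    X=cloud(load(n))
    for x0,y0,x1,y1 in boxes:
        p=X[y0:y1,x0:x1].reshape(-1,3); p=p[p[:,2]>.012]
        print(n,p.min(0).round(3),p.max(0).round(3),np.median(p,0).round(3))
        for zl in np.arange(.02,.18,.01):
            q=p[abs(p[:,2]-zl)<.005]
            if len(q)>3: print(round(zl,3),len(q),q.mean(0).round(3),np.ptp(q,0).round(3))
E
```

```text
top [ 0.46  -0.206  0.013] [ 0.568 -0.094  0.172] [ 0.511 -0.148  0.026]
0.02 650 [ 0.502 -0.147  0.022] [0.107 0.112 0.01 ]
0.03 160 [ 0.511 -0.146  0.029] [0.102 0.102 0.01 ]
0.04 119 [ 0.518 -0.148  0.039] [0.074 0.097 0.01 ]
0.05 27 [ 0.508 -0.139  0.05 ] [0.044 0.098 0.009]
0.06 15 [ 0.508 -0.158  0.06 ] [0.037 0.088 0.01 ]
0.07 26 [ 0.505 -0.15   0.07 ] [0.04  0.098 0.01 ]
0.08 66 [ 0.503 -0.15   0.081] [0.042 0.094 0.009]
0.09 24 [ 0.512 -0.152  0.089] [0.046 0.09  0.01 ]
0.1 95 [ 0.519 -0.144  0.101] [0.024 0.1   0.01 ]
0.11 103 [ 0.52  -0.147  0.11 ] [0.039 0.102 0.01 ]
0.12 15 [ 0.526 -0.151  0.117] [0.036 0.097 0.008]
0.13 22 [ 0.52  -0.154  0.13 ] [0.019 0.041 0.009]
0.14 12 [ 0.522 -0.168  0.14 ] [0.017 0.003 0.009]
0.15 21 [ 0.52  -0.157  0.149] [0.02  0.049 0.009]
0.16 27 [ 0.52  -0.154  0.162] [0.02  0.062 0.009]
0.17 20 [ 0.522 -0.149  0.167] [0.019 0.062 0.007]
top [0.401 0.121 0.013] [0.552 0.292 0.129] [0.469 0.198 0.043]
0.02 43 [0.443 0.188 0.021] [0.134 0.168 0.01 ]
0.03 337 [0.471 0.203 0.032] [0.149 0.171 0.01 ]
0.04 919 [0.473 0.201 0.039] [0.149 0.168 0.01 
[... 1226 characters left out ...]
0.01 ]
0.17 22 [ 0.52  -0.16   0.166] [0.018 0.062 0.002]
side [0.401 0.118 0.012] [0.652 0.549 0.125] [0.467 0.188 0.043]
0.02 251 [0.484 0.214 0.02 ] [0.243 0.431 0.01 ]
0.03 325 [0.483 0.207 0.031] [0.251 0.424 0.01 ]
0.04 547 [0.473 0.192 0.039] [0.239 0.252 0.01 ]
0.05 486 [0.51  0.238 0.048] [0.246 0.26  0.01 ]
0.06 53 [0.466 0.188 0.06 ] [0.045 0.037 0.01 ]
0.07 9 [0.467 0.176 0.07 ] [0.025 0.023 0.01 ]
0.08 222 [0.468 0.192 0.081] [0.082 0.077 0.01 ]
0.09 52 [0.468 0.192 0.09 ] [0.041 0.029 0.01 ]
0.1 60 [0.471 0.194 0.099] [0.041 0.04  0.01 ]
0.11 40 [0.469 0.194 0.11 ] [0.03  0.023 0.009]
0.12 77 [0.474 0.199 0.121] [0.031 0.03  0.01 ]
0.13 4 [0.48  0.208 0.125] [0.008 0.013 0.   ]
```

```bash
sleep 5
```

```text
(no output)
```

View pics/crop1.png

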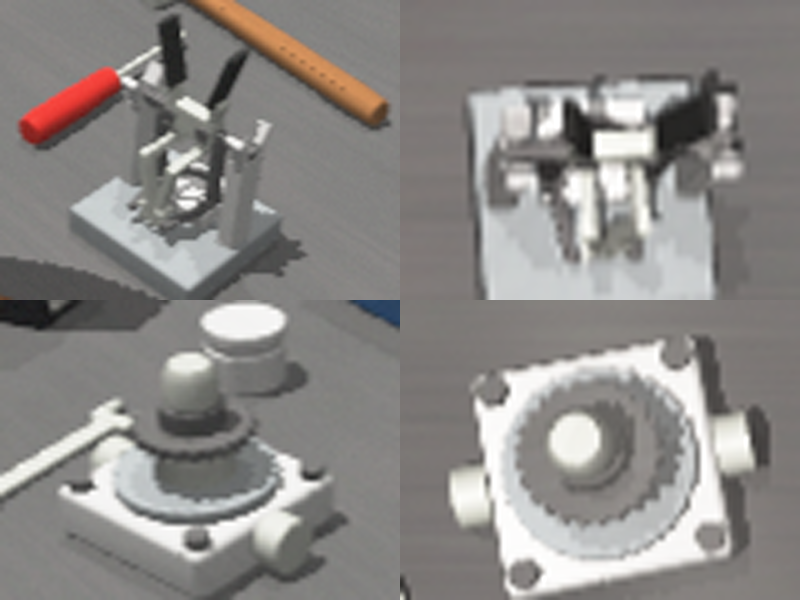

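```bash
cat >> h.py <<'E'
from scipy.optimize import least_squares
E
python3 - <<'E'
from h import *
for n in("top","side"):
    c=load(n);X=cloud(c).reshape(-1,3); C=c["img"].reshape(-1,3).astype(int)
    d=np.hypot(X[:,0]-.47,X[:,1]-.2)
    s=X[(d<.04)&(X[:,2]>.1)]
    top=s[s[:,2]>.119]; print(n,"z hist",np.histogram(s[:,2],np.arange(.1,.133,.002))[0])
    # flat top
    zt=np.percentile(s[:,2],95); f=s[s[:,2]>zt-.003]; print(" ztop",zt.round(4),"n",len(f),"mean",f.mean(0).round(4),"minmax mid",((f.min(0)+f.max(0))/2).round(4),np.ptp(f,axis=0).round(3))
    def fit(P,r,c0=(.47,.2)):
        q=least_squares(lambda p:np.hypot(P[:,0]-p[0],P[:,1]-p[1])-r,c0,loss="soft_l1",f_scale=.001)
        return q.x.round(4),np.sqrt(np.mean(q.fun**2)).round(4),len(P)
    cyl=s[(s[:,2]<zt-.009)&(s[:,2]>zt-.024)]; print(" shaft",fit(cyl,.018))
    rim=X[(d<.06)&(X[:,2]>.05)&(X[:,2]<zt-.03)]; print(" rimz",np.histogram(rim[:,2],np.arange(.05,.1,.004))[0])
    flat=X[(d<.06)&(abs(X[:,2]-.081)<.006)]; 
    (cx,cy),r=cv2.minEnclosingCircle(flat[:,:2].astype(np.float32)); print(" rim MEC",cx,cy,r)
    d2=np.max(abs(X[:,:2]-[.47,.2]),1)
    cas=X[(d2<.1)&(abs(X[:,2]-.036)<.003)]; print(" casing",cv2.minAreaRect(cas[:,:2].astype(np.float32)))
    # stand
    m=(abs(X[:,0]-.51)<.09)&(abs(X[:,1]+.15)<.075)
    base=X[m&(abs(X[:,2]-.022)<.004)&(X[:,2]>.01)]; print(" base",cv2.minAreaRect(base[:,:2].astype(np.float32)), np.median(base[:,2]))
    p=X[m&(X[:,2]>.122)]; cc=C[m&(X[:,2]>.122)]
    mid=np.median(p[:,1])
    for lo,hi in((.122,.135),(.135,.15),(.15,.16),(.16,.175)):
        q=p[(p[:,2]>=lo)&(p[:,2]<hi)]
        g=q[q[:,1]>-.15];k=q[q[:,1]<=-.15]
        print(" h",lo,len(g),len(k),g.mean(0).round(4),k.mean(0).round(4),q.min(0).round(4),q.max(0).round(4))
    b=X[m&(abs(X[:,2]-.1)<.006)]; print(" bar y",b[:,1].min(),b[:,1].max(),"x",np.percentile(b[:,0],[2,50,98]).round(4))
    z=X[m&(X[:,2]>.085)&(X[:,2]<.118)]; z=z[(abs(z[:,1]+.15)>.035)]; print(" posts",cv2.minAreaRect(z[:,:2].astype(np.float32)))
E
```

```text
top z hist [ 4  2  1  5  1  2  7  8 12 22 34 36 21  7  2  0]
 ztop 0.1262 n 38 mean [0.4767 0.2058 0.1252] minmax mid [0.4771 0.206  0.1261] [0.027 0.022 0.006]
 shaft (array([0.4777, 0.2061]), np.float64(0.0011), 35)
 rimz [ 20   0   0   0   0   3  33 239 151  16  14  21]
 rim MEC 0.4770854711532593 0.20522625744342804 0.04053976386785507
 casing ((0.4770647883415222, 0.2061791867017746), (0.1295008361339569, 0.17019900679588318), 11.943614959716797)
 base ((0.5150347352027893, -0.14983190596103668), (0.10524390637874603, 0.1081809401512146), 3.4479360580444336) 0.022130992766554846
 h 0.122 8 16 [ 0.5177 -0.1329  0.1296] [ 0.5214 -0.1654  0.1293] [ 0.5114 -0.1679  0.1222] [ 0.5303 -0.1266  0.1349]
 h 0.135 7 20 [ 0.5169 -0.1287  0.1476] [ 0.5222 -0.1694  0.1434] [ 0.5109 -0.1733  0.1355] [ 0.5309 -0.1262  0.1495]
 h 0.15 2 11 [ 0.5116 -0.1237  0.1586] [ 0.5214 -0.1729  0.1551] [ 0.5116 -0.1747  0.1502] [ 0.5312 -0.1224  0.1598]
 h 0.16 19 21 [ 0.5198 -0.1217  0.1651] [ 0.5227 -0.1769  0.1647] [ 0.5123 -0.1808  0.1601] [ 0.5315 -0.1189  0.172 ]
 bar y -0.20028257814014988 -0.0998097
[... 707 characters left out ...]
508726596832275) 0.02280848970955542
 h 0.122 40 29 [ 0.518  -0.1345  0.1285] [ 0.5185 -0.1714  0.1267] [ 0.5112 -0.1752  0.1221] [ 0.5285 -0.1271  0.1347]
 h 0.135 44 30 [ 0.5178 -0.1309  0.1427] [ 0.5182 -0.1746  0.1421] [ 0.5096 -0.1782  0.1355] [ 0.528  -0.1267  0.1497]
 h 0.15 27 19 [ 0.5168 -0.1277  0.1549] [ 0.5187 -0.1781  0.1552] [ 0.5091 -0.1803  0.1505] [ 0.5279 -0.1236  0.1598]
 h 0.16 28 24 [ 0.5178 -0.1248  0.1635] [ 0.52   -0.1799  0.1645] [ 0.5099 -0.1822  0.16  ] [ 0.5292 -0.1191  0.1673]
 bar y -0.20241417708196574 -0.10056080436077176 x [0.5068 0.5164 0.5321]
 posts ((0.5196825265884399, -0.15093547105789185), (0.032797619700431824, 0.10208781063556671), 3.544320583343506)
```

```bash
cat >> h.py <<'E'
YAW=.061
R0=np.array([[np.sin(YAW),0,np.cos(YAW)],[-np.cos(YAW),0,np.sin(YAW)],[0,-1,0]])
S=np.array([.5203,-.1504]); P=np.array([.4771,.2057])
def snap(n,i):
    from rig import viewer
    c=viewer.camera(n); np.savez(f"pics/{n}{i}.npz",**c); return c
def st(tag=""):
    from rig import readout
    o=readout.get_obs(); print(tag,"t",round(o["time_s"],2),"p",o["position"].round(4),"F",o["wrist_force"].round(2),"M",o["moment"].round(2),"g",round(o["grip_width"],3),flush=True); return o
E
python3 - <<'E'
from h import *; from rig import *
print(ik([*S,.25],R0),ik([*P,.25],R0))
bot.move_to([*S,.215],R0); st("above")
bot.servo_line([*S,.135]); st("down")
bot.grip(.66); st("pre")
c=snap("side",1); d=snap("top",1)
a=cv2.resize(c["img"][170:290,240:360],(400,400),interpolation=cv2.INTER_CUBIC); b=cv2.resize(d["img"][140:220,260:340],(400,400),interpolation=cv2.INTER_CUBIC)
cv2.imwrite("pics/pre.png",np.hstack([a,b])[:,:,::-1])
E
```

```text
[-4.27033265e-01  1.36102829e-02  1.73181485e+00 -4.44089210e-16
  1.39616752e+00  1.08276306e+00] [ 2.55198719e-01 -4.07676383e-02  1.78561977e+00 -4.44089210e-16
  1.39674052e+00  1.76499505e+00]
above t 1.85 p [ 0.5203 -0.1512  0.2151] F [-0.93 -0.4  -0.8 ] M [-0.06  0.   -0.03] g 1.003
down t 2.53 p [ 0.5207 -0.1509  0.1356] F [ 0.85 -0.96  0.34] M [-0.   -0.   -0.06] g 0.999
pre t 2.93 p [ 0.5212 -0.1508  0.1364] F [0.11 0.31 4.72] M [0.02 0.01 0.01] g 0.665
```

```bash
sleep 12
```

```text
(no output)
```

View pics/pre.png

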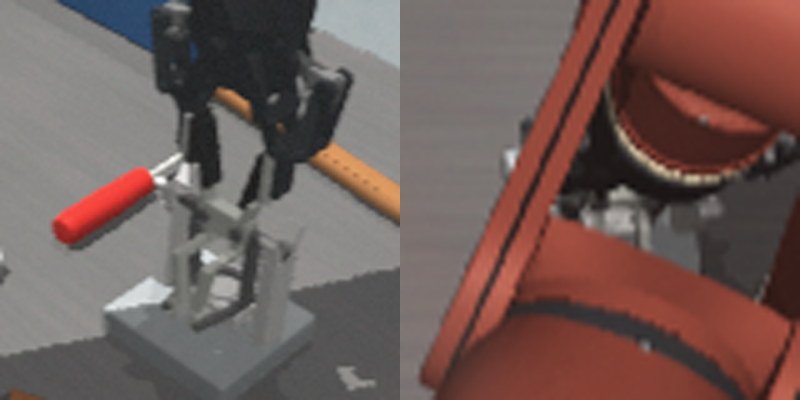

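```bash
cat >> h.py <<'E'
def f(g):  # forward reach of pads (m) at opening g
    s=np.sin(-.103)+g*.0425/.057; return .057*np.sqrt(1-s*s)
E
python3 - <<'E'
from h import *; from rig import *
z=.135; g0=.66
for g in(.55,.45,.36):
    bot.grip(g); z1=.135+f(g)-f(.66); 
    bot.servo_line([*S,z1],velocity=.02); st(f"{g} {z1:.4f}")
bot.grip(0.); st("shut"); bot.wait(.2); st()
E
```

```text
0.55 0.1367 t 3.54 p [ 0.5199 -0.1502  0.1362] F [-0.23 -0.66  0.54] M [-0.02 -0.02 -0.03] g 0.548
0.45 0.1379 t 4.04 p [ 0.5199 -0.1502  0.1374] F [ 0.39  0.98 -0.24] M [0.06 0.05 0.01] g 0.454
0.36 0.1387 t 4.54 p [ 0.5201 -0.1504  0.1384] F [-0.95  0.06  1.32] M [0.12 0.06 0.02] g 0.36
shut t 4.77 p [ 0.5203 -0.1504  0.139 ] F [-0.8   1.38  5.15] M [ 0.25  0.34 -0.03] g 0.27
 t 4.97 p [ 0.5203 -0.1504  0.139 ] F [-2.16  1.51  4.9 ] M [ 0.25  0.36 -0.01] g 0.265
```

```bash
python3 - <<'E'
from h import *; from rig import *
bot.servo_line([*S,.16],velocity=.04); st("l1")
bot.servo_line([*S,.24],velocity=.1); bot.wait(.3); st("l2")
c=snap("side",2); d=snap("top",2)
a=cv2.resize(c["img"][130:250,240:360],(400,400),interpolation=cv2.INTER_CUBIC); b=cv2.resize(d["img"][140:220,260:340],(400,400),interpolation=cv2.INTER_CUBIC)
cv2.imwrite("pics/lift.png",np.hstack([a,b])[:,:,::-1])
E
```

```text
l1 t 5.65 p [ 0.5202 -0.1504  0.16  ] F [ 0.12 -0.59 -2.89] M [-0.06  0.03  0.  ] g 0.27
l2 t 6.9 p [ 0.5201 -0.1503  0.2394] F [ 0.04  0.07 -2.88] M [-0.03 -0.01 -0.02] g 0.268
```

```bash
sleep 8
```

```text
(no output)
```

View pics/lift.png

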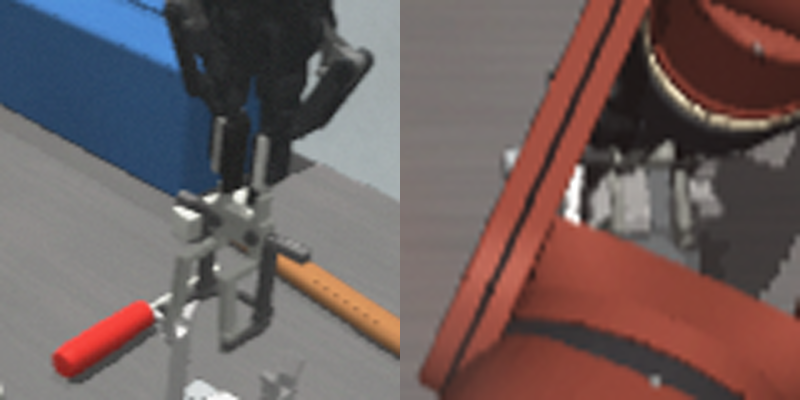

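```bash
python3 - <<'E'
from h import *; from rig import *
bot.servo_line([*S,.265],velocity=.1)
bot.servo_line([*P,.265],R0,velocity=.2); bot.servo_line([*P,.25],velocity=.05);bot.wait(.3); st("over")
c=snap("side",3); d=snap("top",3)
a=cv2.resize(c["img"][110:230,150:260],(400,436),interpolation=cv2.INTER_CUBIC); b=cv2.resize(d["img"][150:237,136:216],(400,436),interpolation=cv2.INTER_CUBIC)
cv2.imwrite("pics/over.png",np.hstack([a,b])[:,:,::-1])
np.set_printoptions(suppress=True)
for n in("top","side"):
    X=cloud(load(n,3)).reshape(-1,3); m=(np.hypot(X[:,0]-P[0],X[:,1]-P[1])<.07)
    b=X[m&(abs(X[:,2]-.209)<.008)]; b=b[abs(b[:,1]-P[1])<.06]
    print(n,"bar",len(b),b.min(0).round(4),b.max(0).round(4),np.median(b,0).round(4))
    e1=b[b[:,1]>P[1]+.03]; e2=b[b[:,1]<P[1]-.03]; print(len(e1),len(e2),e1.mean(0).round(4) if len(e1) else 0,e2.mean(0).round(4) if len(e2) else 0)
    if len(b): print(np.histogram(b[:,0],np.arange(.44,.52,.004)))
E
```

```text
over t 10.09 p [0.4773 0.2058 0.2503] F [ 0.02  0.81 -2.77] M [ 0.01 -0.07 -0.03] g 0.268
top bar 37 [0.4754 0.1565 0.2077] [0.485  0.1816 0.2155] [0.4797 0.1664 0.212 ]
0 29 0 [0.4804 0.1647 0.2122]
(array([ 0,  0,  0,  0,  0,  0,  0,  0,  1, 20, 12,  4,  0,  0,  0,  0,  0,
        0,  0,  0]), array([0.44 , 0.444, 0.448, 0.452, 0.456, 0.46 , 0.464, 0.468, 0.472,
       0.476, 0.48 , 0.484, 0.488, 0.492, 0.496, 0.5  , 0.504, 0.508,
       0.512, 0.516, 0.52 ]))
side bar 124 [0.4672 0.1559 0.201 ] [0.4846 0.2556 0.2169] [0.4731 0.1921 0.2109]
16 27 [0.4733 0.2467 0.2113] [0.4789 0.1638 0.2104]
(array([ 0,  0,  0,  0,  0,  0,  1, 42, 38, 31, 11,  1,  0,  0,  0,  0,  0,
        0,  0,  0]), array([0.44 , 0.444, 0.448, 0.452, 0.456, 0.46 , 0.464, 0.468, 0.472,
       0.476, 0.48 , 0.484, 0.488, 0.492, 0.496, 0.5  , 0.504, 0.508,
       0.512, 0.516, 0.52 ]))
```

```bash
sleep 8
```

```text
(no output)
```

View pics/over.png

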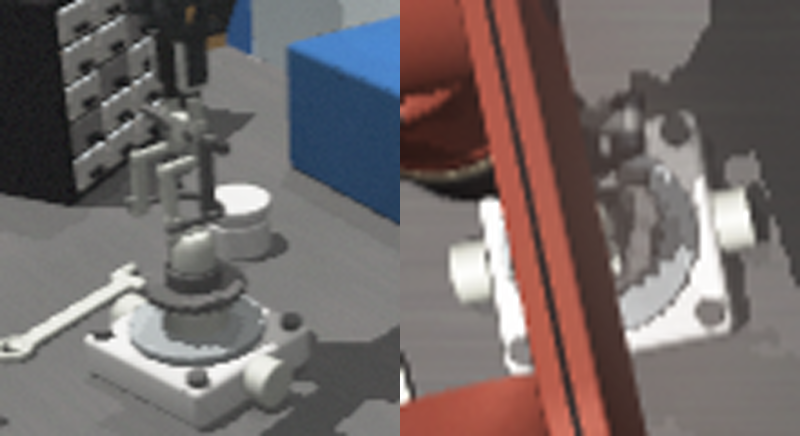

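```bash
python3 - <<'E'
from h import *; from rig import *
for z in(.232,.224,.219,.214,.209):
    hit=bot.servo_line([*P,z],velocity=.025,contact_N=3); bot.wait(.1); st(f"{z} {hit}")
    if hit: break
E
```

```text
0.232 False t 11.16 p [0.4773 0.2057 0.2323] F [-0.15 -0.17 -1.65] M [ 0.04 -0.    0.03] g 0.267
0.224 False t 11.72 p [0.4771 0.2057 0.224 ] F [ 0.13 -0.66 -2.52] M [ 0.    0.02 -0.  ] g 0.267
0.219 False t 12.18 p [0.4771 0.2057 0.219 ] F [ 0.13 -0.4  -3.02] M [-0.03 -0.04  0.02] g 0.27
0.214 False t 12.62 p [0.4771 0.2057 0.214 ] F [ 0.46  0.06 -3.12] M [0.06 0.06 0.04] g 0.265
0.209 False t 13.07 p [0.4771 0.2057 0.209 ] F [ 0.29  0.88 -3.09] M [ 0.02  0.05 -0.01] g 0.267
```

```bash
python3 - <<'E'
from h import *; from rig import *
for z in np.arange(.208,.195,-.001):
    bot.servo_line([*P,z],velocity=.02); bot.wait(.05)
    F=np.mean([ (bot.wait(.02),readout.get_obs()["wrist_force"])[1] for _ in range(5)],0); print(round(z,4),readout.get_obs()["position"][2].round(4),F.round(2))
    if F[2]>0.: break
E
```

```text
0.208 0.208 [-0.01  0.13 -2.68]
0.207 0.207 [ 0.22  0.01 -2.67]
0.206 0.206 [ 0.07  0.11 -2.98]
0.205 0.2051 [-0.27  0.06 -2.74]
0.204 0.204 [ 0.17  0.03 -2.12]
0.203 0.203 [-0.13 -0.01 -2.36]
0.202 0.202 [-0.55 -0.3  -2.14]
0.201 0.201 [ 0.16  0.14 -2.08]
0.2 0.2001 [-0.12  0.37 -1.7 ]
0.199 0.1994 [-0.5   0.24  1.21]
```

```bash
python3 - <<'E'
from h import *; from rig import *
for z in np.arange(.1985,.1945,-.0005):
    bot.servo_line([*P,z],velocity=.02); bot.wait(.1)
    F=np.mean([ (bot.wait(.02),readout.get_obs()["wrist_force"])[1] for _ in range(8)],0); print(round(z,4),readout.get_obs()["position"][2].round(4),F.round(2))
    if F[2]>5.2: break
st()
E
```

```text
0.1985 0.1987 [0.04 0.03 2.03]
0.198 0.1981 [0.42 0.4  2.69]
0.1975 0.1976 [0.64 0.34 3.59]
0.197 0.1971 [0.79 0.26 4.4 ]
0.1965 0.1967 [0.54 0.27 4.91]
0.196 0.1962 [0.04 0.1  5.93]
 t 19.81 p [0.4772 0.2057 0.1962] F [1.07 0.56 6.62] M [ 0.07 -0.1  -0.05] g 0.268
```

```bash
python3 - <<'E'
from h import *; from rig import *
def Fm(n=6): return np.mean([(bot.wait(.02),readout.get_obs()["wrist_force"])[1] for _ in range(n)],0)
z=.196; gp=.268
for g in(.31,.35,.39,.43,.47):
    bot.grip(g); z+=f(g)-f(gp); gp=g
    bot.servo_line([*P,z],velocity=.02); F=Fm(); o=readout.get_obs()
    print(g,round(z,4),o["position"].round(4),F.round(2),round(o["grip_width"],3),flush=True)
    if g<.42 and abs(F[2]-5.9)>1: z+=np.clip((F[2]-5.9)/1500,-.0007,.0007); bot.servo_line([*P,z],velocity=.02); print(" adj",round(z,4),Fm().round(2),flush=True)
st()
c=snap("side",4); cv2.imwrite("pics/rel.png",cv2.resize(c["img"][110:230,150:260],(550,600),interpolation=cv2.INTER_CUBIC)[:,:,::-1])
E
```

```text
0.31 0.1958 [0.4771 0.2057 0.196 ] [-0.03  0.14  5.32] 0.311
0.35 0.1956 [0.4771 0.2056 0.1957] [ 0.23 -0.13  5.39] 0.351
0.39 0.1953 [0.4771 0.2057 0.1954] [-0.01  0.13  5.63] 0.387
0.43 0.1949 [0.4771 0.2056 0.195 ] [0.21 0.07 5.46] 0.427
0.47 0.1945 [0.4771 0.2056 0.1946] [ 0.64 -0.1   5.54] 0.471
 t 22.64 p [0.4771 0.2056 0.1946] F [0.54 0.21 5.98] M [ 0.01 -0.09 -0.02] g 0.471
```

```bash
python3 - <<'E'
from h import *; from rig import *
def Fm(n=6): return np.mean([(bot.wait(.02),readout.get_obs()["wrist_force"])[1] for _ in range(n)],0)
z=.1945; gp=.47
for g in(.52,.57,.61,.64,.655):
    bot.grip(g); z+=f(g)-f(gp); gp=g
    bot.servo_line([*P,z],velocity=.02); F=Fm(); o=readout.get_obs()
    print(g,round(z,4),o["position"].round(4),F.round(2),round(o["grip_width"],3),flush=True)
st()
c=snap("side",5); cv2.imwrite("pics/rel5.png",cv2.resize(c["img"][110:230,150:260],(550,600),interpolation=cv2.INTER_CUBIC)[:,:,::-1])
E
sleep 5
```

```text
0.52 0.1939 [0.4771 0.2056 0.1939] [ 0.55 -0.14  5.23] 0.521
0.57 0.1932 [0.477  0.2057 0.1931] [-0.52 -0.3   3.45] 0.571
0.61 0.1926 [0.4772 0.2057 0.1927] [-0.56 -0.01  2.51] 0.613
0.64 0.1921 [0.477  0.2057 0.1921] [-0.26 -0.06  0.27] 0.64
0.655 0.1919 [0.4771 0.2057 0.1918] [-0.32  0.21 -1.36] 0.652
 t 25.54 p [0.4771 0.2057 0.1918] F [ 0.06 -0.23 -1.32] M [-0.01  0.05  0.02] g 0.652
```

```bash
sleep 10
```

```text
(no output)
```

View pics/rel5.png

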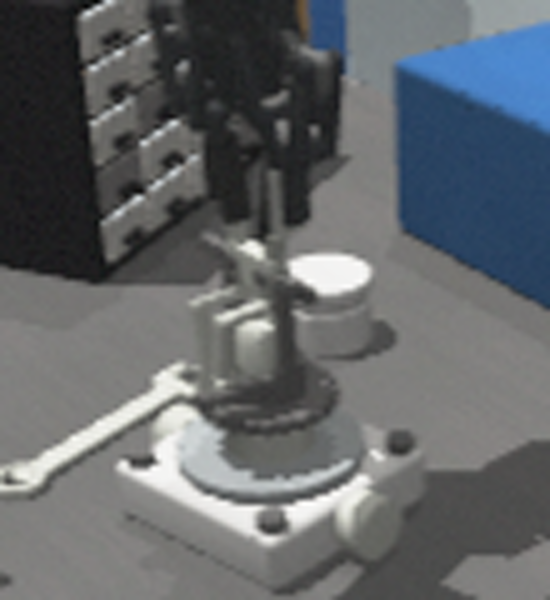

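```bash
python3 - <<'E'
from h import *; from rig import *
def Fm(n=6): return np.mean([(bot.wait(.02),readout.get_obs()["wrist_force"])[1] for _ in range(n)],0)
for z in(.1925,.1935,.1945,.1955,.197,.199):
    h=bot.servo_line([*P,z],velocity=.015); F=Fm(4); o=readout.get_obs()
    print(z,o["position"].round(4),F.round(2),round(o["grip_width"],3),flush=True)
    if F[2]<-4: print("stop");break
E
```

```text
0.1925 [0.477  0.2057 0.1924] [-0.33  0.27 -2.53] 0.655
0.1935 [0.4772 0.2057 0.1936] [ 0.36  0.09 -1.52] 0.655
0.1945 [0.4771 0.2057 0.1946] [ 0.07  0.09 -2.24] 0.659
0.1955 [0.4771 0.2057 0.1955] [-0.35 -0.2  -2.23] 0.654
0.197 [0.4771 0.2057 0.1971] [ 0.2   0.08 -2.2 ] 0.655
0.199 [0.4772 0.2057 0.1991] [-0.04  0.05 -2.49] 0.653
```

```bash
python3 - <<'E'
from h import *; from rig import *
bot.servo_line([*P,.212],velocity=.03); st("up")
bot.grip(.45); bot.grip(0.); st("shut")
bot.servo_line([*P,.27],velocity=.08); bot.wait(.2); st("high")
c=snap("side",6); a=cv2.resize(c["img"][90:230,150:260],(393,500),interpolation=cv2.INTER_CUBIC)
r=cv2.resize(c["img"][165:230,165:245],(406,330),interpolation=cv2.INTER_CUBIC)
cv2.imwrite("pics/high.png",np.hstack([a,np.vstack([r,np.zeros((170,406,3),np.uint8)])])[:,:,::-1])
E
sleep 3
```

```text
up t 28.11 p [0.4772 0.2057 0.2122] F [-0.21 -0.28 -1.85] M [ 0.03 -0.01 -0.06] g 0.657
shut t 28.7 p [0.4771 0.2057 0.212 ] F [-0.29 -0.93 -1.05] M [-0.01  0.04 -0.01] g 0.265
high t 29.77 p [0.4768 0.2056 0.2693] F [ 0.38 -0.69 -2.67] M [ 0.03 -0.02 -0.03] g 0.262
```

```bash
sleep 12
```

```text
(no output)
```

View pics/high.png

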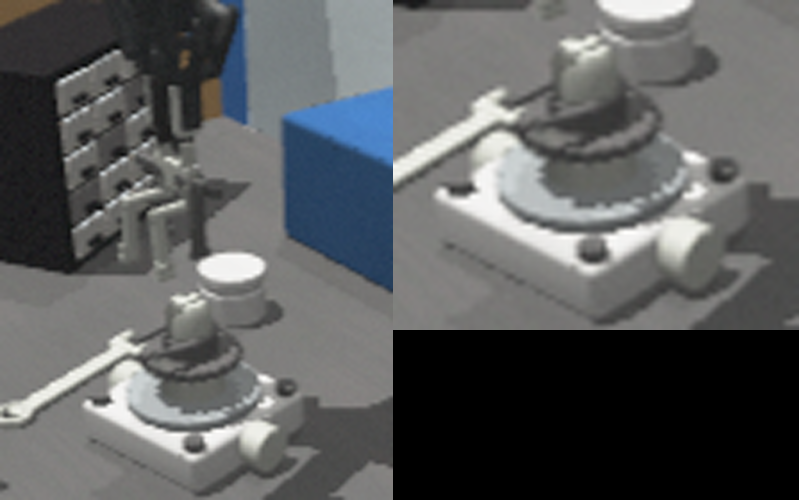

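```bash
python3 - <<'E'
from h import *
for n in("side",):
  for i in(0,6):
    X=cloud(load(n,i)).reshape(-1,3); v=X[:,:2]-P; c,s=np.cos(YAW),np.sin(YAW); l=np.stack([c*v[:,0]+s*v[:,1],-s*v[:,0]+c*v[:,1]],1); d=np.hypot(*v.T)
    rim=X[(d>.025)&(d<.0405)&(abs(X[:,2]-.083)<.008)]; print(n,i,"rim z",np.median(rim[:,2]).round(4),len(rim))
    m=(l[:,0]<-.015)&(l[:,0]>-.055)&(abs(l[:,1])<.03)&(X[:,2]>.088)&(X[:,2]<.12)
    for a,b in zip(l[m],X[m]): print(a.round(4),b[2].round(4)) if i==6 else 0
    r=(d>.018)&(d<.026)&(X[:,2]>.088)&(X[:,2]<.108); print("ring",r.sum())
    for lo in np.arange(-.024,.02,.006):
        q=r&(l[:,1]>=lo)&(l[:,1]<lo+.006)
        if q.sum(): print(round(lo,3),q.sum(),X[q,2].min().round(4),X[q,2].max().round(4),l[q,0].mean().round(4))
E
```

```text
side 0 rim z 0.0817 174
ring 74
-0.024 27 0.0885 0.1072 -0.0026
-0.018 20 0.0896 0.1051 -0.0048
-0.012 9 0.0895 0.1008 -0.0109
-0.006 10 0.0882 0.1067 -0.0201
-0.0 5 0.0927 0.1069 -0.0205
0.006 2 0.0893 0.096 -0.0186
0.012 1 0.0955 0.0955 -0.0128
side 6 rim z 0.0802 162
[-0.018   0.0022] 0.1191
[-0.0173  0.0036] 0.1152
[-0.017  -0.0009] 0.1168
[-0.0172 -0.0059] 0.1189
[-0.0194  0.0008] 0.1139
[-0.019  -0.0035] 0.1155
[-0.0173 -0.0057] 0.1157
[-0.0163 -0.0091] 0.1167
[-0.0187  0.0024] 0.1099
[-0.0176 -0.001 ] 0.1108
[-0.0178 -0.0061] 0.113
[-0.016  -0.0084] 0.1132
[-0.0159 -0.0131] 0.1151
[-0.0165  0.0212] 0.0984
[-0.0165  0.006 ] 0.1044
[-0.0189 -0.0025] 0.1087
[-0.0169 -0.0045] 0.1088
[-0.0246  0.0193] 0.0988
[-0.0229  0.0169] 0.0992
[-0.0195  0.017 ] 0.0979
[-0.0174  0.0151] 0.0979
[-0.0171  0.0056] 0.1017
[-0.0167  0.0011] 0.1033
[-0.0183 -0.0061] 0.1068
[-0.017  -0.0091] 0.1076
[-0.0153 -0.0114] 0.1079
[-0.0324  0.0177] 0.0992
[-0.0299  0.0166] 0.0987
[-0.029   0.0129] 0.0999
[-0.0227  0.0175] 0.0957
[-0.0222  0.0133] 0.0972
[-0.0159  0.0128] 0.0951
[-0.0191 -0.002 ] 0.1023
[-0.0
[... 914 characters left out ...]
5
[-0.0419 -0.0101] 0.0984
[-0.0406 -0.013 ] 0.0991
[-0.0391 -0.0156] 0.0997
[-0.0354 -0.0149] 0.098
[-0.0348 -0.0188] 0.0994
[-0.0299 -0.0164] 0.0965
[-0.0286 -0.0193] 0.0972
[-0.027  -0.0218] 0.0977
[-0.0218 -0.0189] 0.0945
[-0.0157 -0.0148] 0.0904
[-0.015  -0.0186] 0.0918
[-0.0446 -0.0138] 0.0979
[-0.0438 -0.0175] 0.0991
[-0.0401 -0.0167] 0.0973
[-0.0389 -0.0198] 0.0982
[-0.0349 -0.0186] 0.0962
[-0.0323 -0.0195] 0.0955
[-0.044  -0.0174] 0.096
ring 81
-0.024 36 0.0882 0.1072 -0.0033
-0.018 17 0.089 0.1079 0.0005
-0.012 7 0.0957 0.1079 -0.0118
-0.006 6 0.0937 0.1023 -0.0056
-0.0 5 0.0912 0.0979 -0.0205
0.006 1 0.0952 0.0952 -0.0195
0.012 6 0.0951 0.0988 -0.0169
0.018 2 0.0977 0.0983 -0.0113
```

```bash
python3 - <<'E'
from h import *
from scipy.spatial import cKDTree
T={3:np.array([.4773,.2058,.2503]),6:np.array([.4768,.2056,.2693])}
A={}
for i in(3,6):
    X=cloud(load("side",i)).reshape(-1,3)-T[i]; c,s=np.cos(YAW),np.sin(YAW)
    L=np.stack([c*X[:,0]+s*X[:,1],-s*X[:,0]+c*X[:,1],X[:,2]],1); A[i]=L[(abs(L[:,0])<.06)&(abs(L[:,1])<.06)&(L[:,2]>-.095)&(L[:,2]<-.025)]
    for lo in np.arange(-.09,-.025,.005):
        q=A[i][(A[i][:,2]>=lo)&(A[i][:,2]<lo+.005)]; print(i,round(lo,3),len(q),q.mean(0).round(4),np.ptp(q,0).round(3)) if len(q) else 0
    b=A[i][(abs(A[i][:,1])>.04)]; print("bar ends",len(b)); [print("  ",np.sign(k),b[np.sign(b[:,1])==k].mean(0).round(4),b[np.sign(b[:,1])==k].min(0).round(4),b[np.sign(b[:,1])==k].max(0).round(4)) for k in(1,-1)]
# ICP: 6 -> 3, rigid
Y=A[6].copy(); Tt=cKDTree(A[3]); R=np.eye(3); t=np.zeros(3)
for _ in range(40):
    d,j=Tt.query(Y); m=d<.006; a=Y[m]; b=A[3][j[m]]; ca,cb=a.mean(0),b.mean(0)
    U,_,V=np.linalg.svd((a-ca).T@(b-cb)); r=V.T@np.diag([1,1,np.linalg.det(V.T@U.T)])@U.T
    Y=(Y-ca)@r.T+cb; R=r@R; t=r@t+cb-r@ca
print("icp rotvec",cv2.Rodrigues(R)[0].ravel().round(3),"t",t.round(4),"at origin(-.041)",(R@[0,0,-.041]+t).round(4),d[m].mean())
E
```

```text
3 -0.09 24 [-0.0205 -0.0086 -0.0876] [0.04  0.048 0.004]
3 -0.085 23 [-0.0204 -0.0108 -0.0827] [0.042 0.048 0.005]
3 -0.08 20 [-0.0199 -0.011  -0.0777] [0.042 0.047 0.005]
3 -0.075 31 [-0.0156 -0.0057 -0.0726] [0.041 0.057 0.005]
3 -0.07 29 [-0.017  -0.0052 -0.0678] [0.043 0.052 0.005]
3 -0.065 34 [-0.0171 -0.009  -0.0621] [0.043 0.048 0.004]
3 -0.06 68 [-0.017  -0.0021 -0.0574] [0.04  0.057 0.005]
3 -0.055 19 [-0.003  -0.0053 -0.0524] [0.01  0.053 0.005]
3 -0.05 19 [-0.0044 -0.0053 -0.0476] [0.007 0.051 0.004]
3 -0.045 42 [-0.0041 -0.0097 -0.0423] [0.012 0.1   0.005]
3 -0.04 54 [-0.0026 -0.0055 -0.0376] [0.014 0.097 0.005]
3 -0.035 25 [-0.0035 -0.0069 -0.0327] [0.012 0.043 0.004]
3 -0.03 27 [-0.0014 -0.0041 -0.0282] [0.012 0.032 0.005]
bar ends 27
   1 [-0.0009  0.045  -0.0396] [-0.0039  0.0406 -0.0444] [ 0.0041  0.05   -0.037 ]
   -1 [-0.001  -0.0461 -0.0406] [-0.0037 -0.0499 -0.0446] [ 0.0036 -0.0401 -0.0375]
6 -0.09 20 [-0.0224 -0.0112 -0.0879] [0.041 0.049 0.005]
6 -0.085 27 [-0.0262 -0.0097 -0.0826] [0.04  0.049 0.005]
6 -0.08 24 [-0.0231 -0.009  -0.0776] [0.04  0.054 0.005]
6 
[... 178 characters left out ...]
 67 [-0.0186 -0.0037 -0.0573] [0.043 0.051 0.005]
6 -0.055 35 [-0.0139 -0.0069 -0.0532] [0.039 0.053 0.005]
6 -0.05 19 [-0.0068 -0.0047 -0.0474] [0.01  0.051 0.005]
6 -0.045 37 [-0.0063 -0.0097 -0.0423] [0.011 0.101 0.005]
6 -0.04 63 [-0.0049 -0.0074 -0.0372] [0.018 0.099 0.005]
6 -0.035 22 [-0.0063 -0.0052 -0.0325] [0.009 0.039 0.005]
6 -0.03 28 [-0.0038 -0.0027 -0.028 ] [0.011 0.037 0.005]
bar ends 25
   1 [-0.0044  0.0448 -0.0393] [-0.0068  0.04   -0.0443] [ 0.      0.049  -0.0362]
   -1 [-0.0033 -0.0476 -0.039 ] [-0.0064 -0.052  -0.0442] [ 0.0016 -0.0417 -0.0357]
icp rotvec [ 0.    -0.026  0.002] t [ 0.0013 -0.0002 -0.0009] at origin(-.041) [ 0.0024 -0.0001 -0.0419] 0.0019707609240217816
```

```bash
python3 - <<'E'
from h import *; from rig import *
Q=S+.0026*np.array([np.cos(YAW),np.sin(YAW)])
bot.servo_line([*Q,.265],R0,velocity=.2); bot.servo_line([*Q,.17],velocity=.08); st("17")
for z in(.160,.15,.145,.1415,.1395,.1385,.1375):
    h=bot.servo_line([*Q,z],velocity=.03,contact_N=4); bot.wait(.1); o=st(f"{z} {h}")
    if h: break
c=snap("side",7); a=cv2.resize(c["img"][170:290,240:360],(600,600),interpolation=cv2.INTER_CUBIC); cv2.imwrite("pics/hang.png",a[:,:,::-1])
E
sleep 5
```

```text
17 t 33.1 p [ 0.5234 -0.1505  0.1708] F [ 0.19 -0.37 -1.66] M [ 0.03 -0.01 -0.01] g 0.264
0.16 False t 33.68 p [ 0.523  -0.1503  0.16  ] F [ 0.96  0.13 -2.47] M [-0.04 -0.02  0.02] g 0.264
0.15 False t 34.27 p [ 0.5229 -0.1503  0.1501] F [-0.18  0.01 -1.46] M [ 0.03 -0.01  0.05] g 0.266
0.145 False t 34.68 p [ 0.5229 -0.1502  0.145 ] F [ 0.65 -0.42 -1.7 ] M [ 0.01 -0.06  0.02] g 0.265
0.1415 False t 35.05 p [ 0.5229 -0.1502  0.1415] F [-0.4   0.09 -2.99] M [ 0.02 -0.01  0.01] g 0.264
0.1395 False t 35.4 p [ 0.5229 -0.1503  0.1395] F [-0.41 -0.89 -1.71] M [-0.01 -0.02 -0.02] g 0.266
0.1385 False t 35.75 p [ 0.5231 -0.1504  0.1387] F [ 0.18 -0.06 -2.17] M [-0.   -0.13 -0.02] g 0.266
0.1375 False t 36.1 p [ 0.5232 -0.1504  0.1386] F [-2.09  0.36  4.71] M [0.22 0.44 0.01] g 0.263
```

```bash
sleep 14
```

```text
(no output)
```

View pics/hang.png

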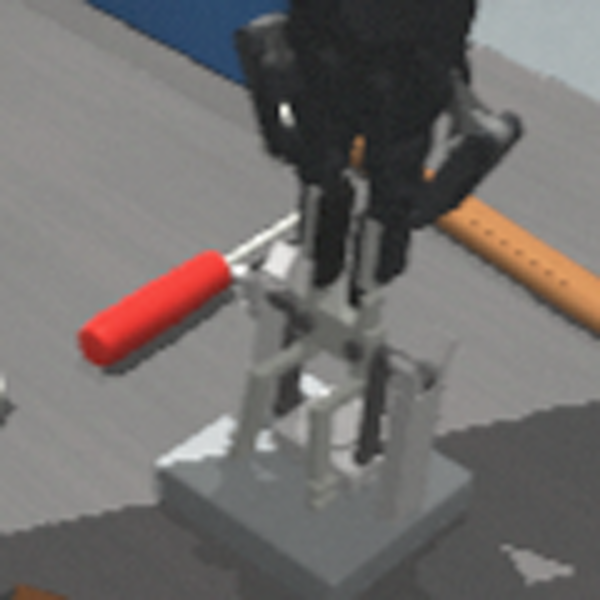

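```bash
python3 - <<'E'
from h import *; from rig import *
Q=S+.0026*np.array([np.cos(YAW),np.sin(YAW)])
z=.138; gp=.265
for g in(.4,.52,.62,.7):
    bot.grip(g); z+=f(g)-f(gp); gp=g; bot.servo_line([*Q,z],velocity=.03)
st("rel"); bot.grip(1.); st("open")
bot.servo_line([*Q,.25],velocity=.08); st("clear")
bot.move_to([.40,-.40,.30],R0); bot.wait(.3); st("away")
for n in("side","top"):
    snap(n,8); X=cloud(load(n,8)).reshape(-1,3); m=(abs(X[:,0]-.51)<.09)&(abs(X[:,1]+.15)<.075)
    p=X[m&(X[:,2]>.12)]; print(n,p.min(0).round(4),p.max(0).round(4))
    for lo in(.122,.135,.15,.16): 
        q=p[(p[:,2]>=lo)&(p[:,2]<lo+.013)]; print(lo,[q[k].mean(0).round(4).tolist() for k in(q[:,1]>-.15,q[:,1]<=-.15)])
    d=np.hypot(X[:,0]-P[0],X[:,1]-P[1]); rim=X[(d>.025)&(d<.0405)&(abs(X[:,2]-.083)<.008)]; print("rim",np.median(rim[:,2]).round(4))
i=[load(n,8)["img"] for n in("side","top")]
C=lambda im,x,y,w,h: cv2.resize(im[y:y+h,x:x+w],(400,300),interpolation=cv2.INTER_CUBIC)
cv2.imwrite("pics/final.png",np.vstack([np.hstack([C(i[0],250,200,120,90),C(i[1],270,155,64,48)]),np.hstack([C(i[0],160,160,90,68),C(i[1],136,165,80,60)])])[:,:,::-1])
E
sleep 5
```

```text
rel t 38.18 p [ 0.5228 -0.1502  0.1329] F [ 0.12  0.37 -3.12] M [0.   0.02 0.02] g 0.695
open t 38.57 p [ 0.5231 -0.1504  0.1333] F [0.09 0.05 1.05] M [-0.04 -0.01 -0.03] g 0.998
clear t 40.17 p [ 0.5226 -0.1501  0.2493] F [-0.29 -0.36 -0.53] M [ 0.01 -0.05  0.04] g 1.0
away t 41.57 p [ 0.4007 -0.3992  0.2999] F [-0.16 -0.04  0.39] M [ 0.    0.06 -0.04] g 1.004
side [ 0.5095 -0.1818  0.1214] [ 0.5331 -0.1204  0.1674]
0.122 [[0.5187, -0.1345, 0.1286], [0.5195, -0.1714, 0.127]]
0.135 [[0.5181, -0.1309, 0.1421], [0.5187, -0.1743, 0.1415]]
0.15 [[0.5179, -0.1266, 0.157], [0.5195, -0.1785, 0.1562]]
0.16 [[0.5189, -0.1243, 0.1639], [0.522, -0.1795, 0.1649]]
rim 0.0803
top [ 0.5107 -0.1806  0.1223] [ 0.531  -0.1186  0.1705]
0.122 [[0.5182, -0.1332, 0.1269], [0.5216, -0.1655, 0.1291]]
0.135 [[0.5201, -0.1297, 0.1435], [0.5229, -0.1688, 0.1419]]
0.15 [[0.5171, -0.1239, 0.159], [0.5217, -0.1736, 0.1581]]
0.16 [[0.5204, -0.1216, 0.1649], [0.5232, -0.1762, 0.1651]]
rim 0.0797
```

```bash
sleep 14
```

```text
(no output)
```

View pics/final.png

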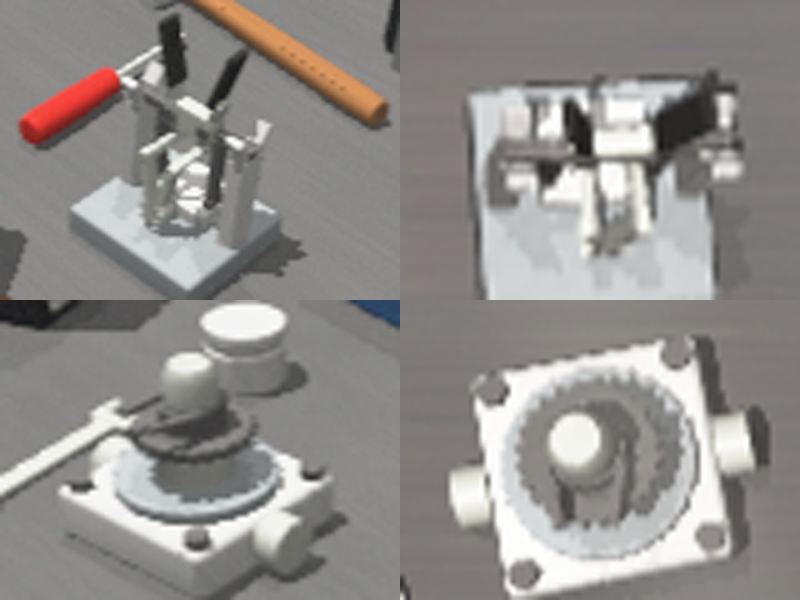

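Pliers hang as at the start. The ring sits closed on the shaft with its lugs parallel, and the pulley is held about 1.5–2 mm down. I'm handing the job in.

```bash
python3 -c "
from rig import *
print(bot.job_done())"
```

```text
the job is handed in; nothing more can be done
None
```

The ring is in the pump shaft's groove, the pliers are back in the stand, and I handed the job in at about 42 s of the 66 s allowed. The hand-in gives no verdict, so the result rests on my own checks below.

**What I did**
- I squeezed the pliers in the stand, lifted the spread ring and carried it over the aluminium pump's shaft.
- I pressed the pulley down about 3 mm, at about 8.7 N net; force rose about 1.6 N per mm against the stated 1.5.
- I then let the handles out in small steps, lowering the gripper to hold its height, until the ring closed. The pliers lifted away freely, carrying only their own weight of about 2.2 N.

**Last checks**
- **Ring:** closed and level in the side camera's depth data. Its top is about 99 mm above the bench and its underside about 95 mm, which matches the groove's upper wall. The lugs are parallel.
- **Pulley:** its rim reads about 1.4 mm lower than at the start in the side view. The top view gives 79.7 mm, within noise of the side view's 80.3 mm.
- **Pliers:** both cameras show them within about 1 mm of where they hung at the start, upright, with the gripper clear.
- **Bystanders:** I did not measure these. In the views they looked undisturbed, and I saw no contact with them.

**What disagreed**
- The two cameras differed by about 2 mm on the stand's x position, so I used the mean. The ring then went down over the shaft without sideways force.
- After I squeezed the handles again, the pliers sat about 2.6 mm off in the grip and tilted by 0.026 rad. I corrected the hanging position for that offset.

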